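Close an adjustable wrench on a panel nut and tighten it one flat

ROBOT

A 7-joint arm with a two-finger parallel gripper is mounted at the origin on the work surface. World frame = base frame: x ahead of the robot, y to its left, z up, the work surface at z = 0. Lengths are in m, angles in rad, forces in N, time in s.
With the tool pointing down it reaches from about 0.4 to 0.875 m from the base axis. Payload 6.5 kg.
Tool frame: the origin (TCP) lies at the very end of the fingers, on their centre line; the grasp point (between the pads) lies 19 mm behind it; z points along the fingers, y is the line along which they close (so a half turn about z gives the same grasp; the last joint's range is limited). The gripper opens to 85 mm and grips with 20 to 120 N. Pads are 22 mm wide; open, the fingers measure 114 mm over their backs; the gripper's body (76 mm by 85 mm) begins 54 mm behind the grasp point. The pads swing forward as they close: fully open they stand 13 mm farther back than shut.
Start: joints at [1.206, 0.536, -0.004, 1.538, 0.003, 1.067, -0.071], TCP at [0.191, -0.621, 0.231] pointing down, gripper open.
Joint ranges: [-2.7, 2.7], [-0.37, 2.16], [-1.27, 1.26], [0.24, 2.4], [-1.31, 4.45], [0.19, 1.91], [-2.76, 2.76]. Speed limits (rad/s): [2.39, 2.39, 3.14, 3.14, 3.14, 3.14, 3.14].

INTERFACE

Orientations are given as a unit quaternion [x, y, z, w].
In Python, from station import bot, viewer, job gives the robot as it stands.
- The arm moves only by the tool apply_moves, never from a script. Its argument "series" is a list of rows, each a list of 7 numbers: the shift along the tool's x, y, z in units of 50 mm (1.0 is 50 mm), then the turn, a rotation vector about the tool's x, y, z in rad, then the opening, from 0 (shut) to 1 (fully open). In form: [[dx, dy, dz, rx, ry, rz, hand], ...]. A call has 1 to 8 rows; each row shifts and turns the commanded pose from where the row before left it, along the tool's axes as they then stand; what a row does not reach is not made up. A row lasts 1/8 s, in which the tool goes at most 62.5 mm and 10.7 degrees, less where a joint would pass 70% of its speed; a pose out of reach is approached as far as the arm can. A call is refused whole if a number of a shift passes 1 or a number of a turn 0.188, either way. A call with a gripper value outside its range is refused whole. The fingers move at their own pace and stop on an object; "squeeze" is the grip in N (left out, the last holds). Time passes only in rows, so rows that do not move let the fingers close. It gives the time, the measured TCP pose, the force, the opening and the grip force at its end, in the units of the state.
- bot.state(): the state, without advancing time (a new reading comes with each control period).
- viewer.grab_frame(name): name is "side" or "top"; returns a dict with "pixels" (400x640x3 uint8, red, green, blue), "fx", "fy", "cx", "cy" (pixels), "rvec" (rotation vector, rad) and "tvec" (3), from world to camera coordinates, as OpenCV has them. Camera axes: x right, y down, z forward; pixel columns grow to the right and rows downward; lengths in m; the calibration is good to about 2 mm. A picture is of the moment at which its call begins. There is no depth.
- job.finish_job(): hands the job in; it is judged then, once.
Trained networks look in the newest picture that a camera, given by its name, has taken for a name from the list of things; names that differ only in an ending like _2 or _b are one class to them, and where a whole thing is asked for, a point or a joint stands for the part that bears it (a point fixed in the world has none). Each returns a list of dicts, best first, with "confidence" (0 to 1); they miss things now and then, are a little off and sometimes report something else, mostly with a low value. They report only what shows in the picture. A call takes as long as a camera call. They do not tell look-alikes from the thing itself.
- viewer.look_for(camera, name): "box" ([left, top, width, height] in pixels, round what is visible of it).
- viewer.tip_of(camera, name): "pixel" ([column, row] in pixels: a listed point, or the origin of a listed thing).
The state is a dict: "time_s": time; "joint_pos": joint angles; "joint_vel": joint speeds; "tau": joint torques, N m; "eef_pos": TCP position; "orientation": TCP orientation; "ft_force": force on the tool from outside, world axes, zero at the start; "ft_torque": the same for the moment, N m; "width": opening from 0.0 (shut) to 1.0 (fully open); "grip_force": force on a finger pad.
Only numpy, scipy, OpenCV 4.12 (cv2) and the standard library are available. Lean on these libraries where they do the work, as an engineer would, in place of code of your own. Each camera call takes 0.05 s, during which the arm holds its last target. There are 200 camera calls.

TASK

The adjustable wrench lies flat on the instrument case with its jaw standing open around the big brass nut. With a fingertip, roll the wrench's worm until the jaw grips the nut snugly, and only then swing the handle to tighten the nut clockwise (seen from above) by one flat, a sixth of a turn. Press gently throughout, never with more than about 2 kg; leave the wrench snug on the nut, let go, and do not disturb the other things.

Things in the scene. Friction and masses are not known exactly. Their poses are not given: they have to be found in the camera images.
- case: fixed aluminium instrument case 310 x 320 mm, 60 mm high, flat lid. Origin at bench level straight under the nut's axis; the lid reaches from -90 to +220 mm along its x, -80 to +240 mm along its y. Two capped sockets, 24 mm wide, 18 mm tall, stand on the lid at (-66,-45) and (-66,190) mm. Yaw varies
- nut_center (a point): centre of the brass hex nut, fixed to the case 66 mm above bench level. The nut is 24 mm across flats, 12 mm high; its stud ends 16 mm above the lid
- nut (a joint): turn of the nut from its start, rad, positive clockwise seen from above (tightening); it turns against a steady friction of 0.3 N m and stays where it is left. One flat is 1.047
- wrench: loose steel adjustable wrench, 0.44 kg, flat on the lid. Origin: middle of the nut's seat, at the underside. Mouth to its +x, handle to its -x, which points roughly to world +y at the start. Head 14 mm thick. Fixed jaw on the +y side, face at y = +12 mm; throat wall at x = -15 mm. To tighten, the handle moves towards the wrench's +y
- jaw: the wrench's sliding jaw, on the -y side; origin on its gripping face. Its y in the wrench frame is about -18 to -15.5 mm at the start and -12 mm when it grips the nut. It cannot be pushed directly (self-locking): only the worm moves it. Squeezed tight it holds
- worm_top (a point): top of the knurled worm, at (-36,-5.5,18.8) mm in the wrench frame: a roller 18 mm in diameter, 18 mm long, axis along the wrench's y, 4.8 mm proud of the head. Dragging a fingertip over its top towards the nut (wrench +x) closes the jaw 1 mm per 10 mm. Needs about 4 N of drag: press 6 to 12 N, lift to go back. When snug it stops and the finger slips (drag about 0.75 of the press)
- handle (a point): point on the handle's axis at (-160,0,7) mm in the wrench frame, a good place to push. The handle is straight, rubber-clad, 22 mm wide, from x = -65 to -190 mm, its underside 2 mm and its top 12 mm above the lid; it ends in a round eye 28 mm wide at x = -196 mm
- washer: loose flat steel washer, 30 mm across, 4 mm thick, lying on the case; leave it
- spare_nut: loose small brass hex nut, 19 mm across flats, 10 mm high, lying on the case near its -y edge; not the one to tighten; leave it
- spool: steel spool, 56 mm across, 46 mm high, standing on the bench; leave it
- screwdriver: screwdriver lying on the bench; leave it
- circuit_board: green circuit board 100 x 140 mm on four white posts, 34 mm high; leave it
- flux_bottle: small bottle 40 mm across, 90 mm high; leave it
Not all that is in view belongs to the job. Several things have the shape of the wrench; the one meant has the colours described above.

How it is judged:
On the way, in this order (a step that is already met when the one before it is completed fails the run):
1. the jaw is snug on the nut (gap under 1.2 mm and jaw pressing on the nut), before the nut has turned (y of jaw in the frame of wrench above -0.0132 m and contact force between jaw and nut above 2 N and value of joint nut between -0.15 and 0.15 rad), for 0.3 s.
2. the nut is tightened by about a sixth of a turn (50 to 70 degrees) (value of joint nut between 0.873 and 1.222 rad), for 0.2 s.
At the end, for the whole second after the job is handed in: The nut stands 50 to 70 degrees clockwise of where it started, the jaw is still snug (gap under 1.2 mm and pressing on the nut with over 2 N), the wrench lies flat on the lid with its seat within 7 mm of the nut's axis, at rest and released (all of step 2 and y of jaw in the frame of wrench above -0.0132 m and contact force between jaw and nut above 2 N and horizontal distance between wrench and nut_center below 0.007 m and angle between wrench's own z axis and vertical below 0.08 rad and z of wrench in the frame of case below 0.064 m and linear speed of wrench below 0.01 m/s and velocity of joint nut below 0.02 rad/s); the robot touches nothing.
It fails at once if the wrench is pressed with more than 25 N (contact force between the fingers and wrench above 25 N).
It fails at once if the nut is turned with a loose jaw (gap over 1.8 mm) (value of joint nut above 0.2 rad and y of jaw in the frame of wrench below -0.0138 m).
It fails at once if the nut is loosened (value of joint nut below -0.2 rad).
It fails at once if the nut is overtightened (past 75 degrees) (value of joint nut above 1.309 rad).
It fails at once if a bystander is disturbed (moved over 15 mm) (distance of any of washer, spare_nut, spool, screwdriver, circuit_board, flux_bottle from where it was at the start of the episode above 0.015 m).
It also fails if it takes over 72 s, if anything falls off the work surface, if the arm or the gripper's body presses on something with over 40 N, if the wrist force passes 120 N, or if a joint passes its speed limit or range.

## Working session

There is one attempt and no reset: what is moved stays moved. The work goes in short steps, Python scripts to look and compute and a tool call to move; the robot and the scene stay as the last step left them, time stands still between calls to the robot, and variables do not carry over. Pictures are saved under pics/ and viewed, at most 10 in all, crops included, and the job is handed in when it is done.

Besides the shell and the picture viewer there is one more tool, called after "Request:" as name(argument=value, ...), one argument or row to a line, values as JSON. apply_moves: Moves the arm, as the interface text tells. Its arguments: {"type":"object","properties":{"series":{"type":"array","items":{"type":"array","items":{"type":"number"}}},"squeeze":{"type":"number"}},"required":["series"]}

```bash
mkdir -p pics; ls
cat > h.py <<'E'
import cv2, numpy as np
from station import bot, viewer, job
def save(cam,name,crop=None,scale=1):
    f=viewer.grab_frame(cam); im=f["pixels"][:,:,::-1].copy()
    if crop: l,t,w,h=crop; im=im[t:t+h,l:l+w]
    if scale!=1: im=cv2.resize(im,None,fx=scale,fy=scale,interpolation=cv2.INTER_CUBIC)
    cv2.imwrite(f"pics/{name}.png",im); return f
def cal(f):
    K=np.array([[f["fx"],0,f["cx"]],[0,f["fy"],f["cy"]],[0,0,1]],float)
    return K,cv2.Rodrigues(np.array(f["rvec"],float))[0],np.array(f["tvec"],float)
def ray_z(f,px,z):
    K,R,t=cal(f); d=R.T@np.linalg.solve(K,[px[0],px[1],1.]); c=-R.T@t
    return c+d*(z-c[2])/d[2]
def tri(fs,ps):
    P=[]
    for f in fs:
        K,R,t=cal(f); P.append(K@np.c_[R,t])
    X=cv2.triangulatePoints(P[0],P[1],np.array(ps[0],float).reshape(2,1),np.array(ps[1],float).reshape(2,1)).ravel()
    return X[:3]/X[3]
def proj(f,X):
    return cv2.projectPoints(np.array(X,float).reshape(-1,1,3),np.array(f["rvec"],float),np.array(f["tvec"],float),cal(f)[0],None)[0].reshape(-1,2)
E
python3 - <<'E'
from h import *
s=bot.state(); print({k:np.round(v,3) for k,v in s.items()})
fs={c:save(c,c+"0") for c in("side","top")}
for n in ["nut_center","worm_top","handle","wrench","jaw","case","washer","spare_nut","flux_bottle","spool","circuit_board"]:
    for c in fs:
        print(n,c,[(np.round(d["pixel"],1).tolist(),round(d["confidence"],2)) for d in viewer.tip_of(c,n)[:4]])
for c in fs: print(c,np.round(cal(fs[c])[1],3).tolist(),(-cal(fs[c])[1].T@cal(fs[c])[2]).round(3),fs[c]["fx"])
E
```

```text
pics
{'time_s': np.float64(0.0), 'joint_pos': array([ 1.206,  0.537, -0.004,  1.539,  0.003,  1.067, -0.071]), 'joint_vel': array([ 0.   ,  0.001,  0.   , -0.   , -0.001,  0.002, -0.001]), 'tau': array([ 1.000e-03, -5.834e+01,  1.049e+00, -2.591e+01,  1.200e-02,
        1.000e-02, -0.000e+00]), 'eef_pos': array([ 0.191, -0.621,  0.23 ]), 'orientation': array([ 0.989,  0.149, -0.   , -0.001]), 'ft_force': array([-0.162,  0.135,  0.394]), 'ft_torque': array([-0.016,  0.002, -0.006]), 'grip_force': np.float64(0.0), 'width': np.float64(1.001)}
nut_center side [([343.4, 177.3], 0.84)]
nut_center top [([358.8, 210.4], 0.82), ([311.3, 195.6], 0.42)]
worm_top side [([338.1, 183.8], 0.92), ([414.8, 285.9], 0.74), ([221.0, 280.7], 0.65)]
worm_top top [([346.3, 206.2], 0.88), ([245.2, 137.8], 0.87), ([273.1, 285.3], 0.68)]
handle side [([318.2, 215.5], 0.73), ([415.3, 334.2], 0.64), ([250.3, 313.1], 0.58)]
handle top [([224.0, 164.2], 0.91), ([236.3, 291.1], 0.59), ([307.2, 195.5], 0.58)]
wrench side [([408.7, 275.3], 0.96), ([210.4, 275.7], 0.94), ([339.9, 181.6], 0.9)]
wrench top [([250.0, 12
[... 295 characters left out ...]
6], 0.32)]
case top [([354.7, 208.7], 0.66)]
washer side [([353.4, 197.1], 0.62)]
washer top [([337.8, 219.9], 0.42)]
spare_nut side [([318.2, 216.7], 0.65), ([336.0, 161.7], 0.44)]
spare_nut top [([380.0, 189.2], 0.61), ([308.1, 196.3], 0.35)]
flux_bottle side [([390.4, 116.9], 0.61)]
flux_bottle top [([475.1, 237.5], 0.5)]
spool side [([346.9, 133.3], 0.85)]
spool top [([438.5, 196.2], 0.72)]
circuit_board side []
circuit_board top [([178.4, 210.0], 0.63)]
side [[-0.965, -0.262, 0.013], [-0.21, 0.741, -0.638], [0.158, -0.619, -0.77]] [0.375 0.711 1.005] 432.37270324108414
top [[0.016, -1.0, -0.007], [-0.998, -0.016, -0.065], [0.065, 0.008, -0.998]] [ 0.475 -0.049  1.675] 501.43317516109073
```

View pics/side0.png

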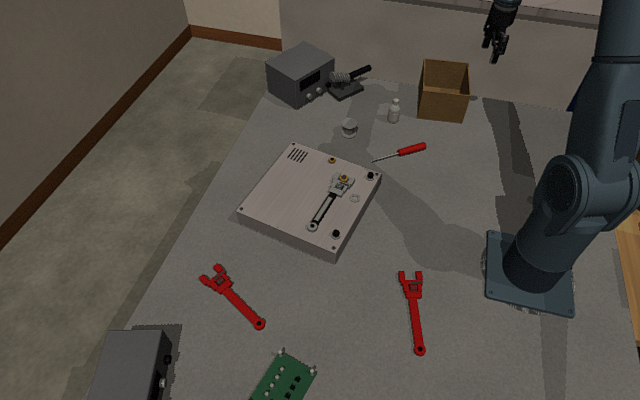

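View pics/top0.png

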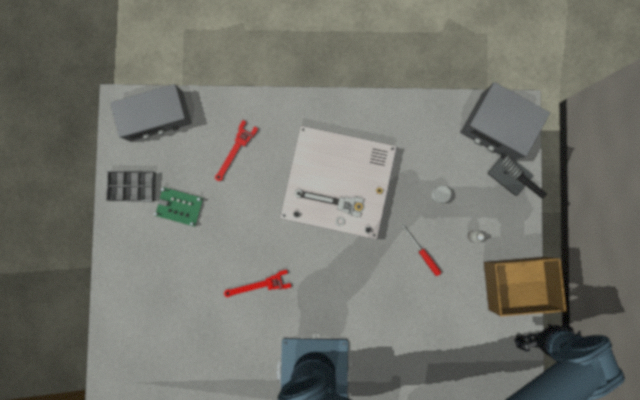

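Run:
```python
from h import *
import cv2
a=save("side","side1",(285,140,105,120),5)
b=save("top","top1",(275,115,135,130),4.6)
```

```text
(no output)
```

View pics/side1.png

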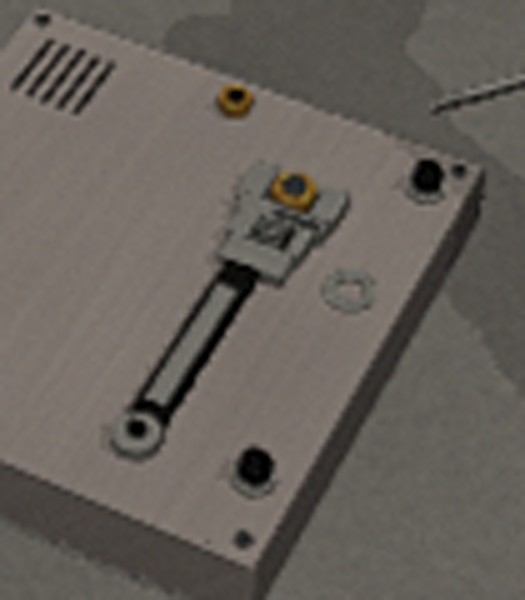

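View pics/top1.png

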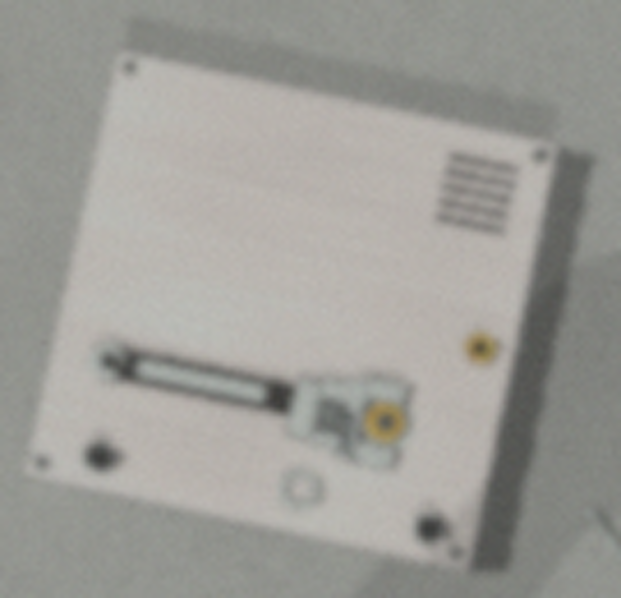

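Side crop: nut at about (344,177), the eye hole at (312,226), and the worm just behind the nut. The top crop shows the nut at (359,207), the socket caps at (369,230) and (297,214), and the case corners. The red wrenches are look-alikes. Next I fit the case and wrench poses.

```bash
cat > fit.py <<'E'
from h import *
from scipy.optimize import least_squares
def T(p,X):
    c,s=np.cos(p[2]),np.sin(p[2]); X=np.atleast_2d(np.array(X,float))/1000
    return np.c_[p[0]+c*X[:,0]-s*X[:,1],p[1]+s*X[:,0]+c*X[:,1],X[:,2]]
def crop(pts,s,o): return np.array(pts,float)/s+o
E
python3 - <<'E'
from fit import *
a=viewer.grab_frame("side");b=viewer.grab_frame("top")
C=[[-90,-80,60],[-90,240,60],[220,240,60],[220,-80,60],[-66,-45,78],[-66,190,78],[0,0,74]]
topc=crop([[472,567],[30,475],[123,57],[555,148],[432,527],[102,456],[385,422]],4.6,[275,115])
sc=[0,1,4,5,6]; sidec=crop([[485,172],[255,567],[428,172],[255,463],[295,185]],5,[285,140])
W=[[-196,0,10],[-36,-5.5,18.8],[-160,0,12]]
tw=crop([[113,360],[333,418],[155,369]],4.6,[275,115]); sw=crop([[137,430],[272,230]],5,[285,140])
lift=[0,0,60]
def r(p):
    A=T(p[:3],C); Wp=T(p[3:],np.array(W)+lift)
    return np.r_[(proj(b,A)-topc).ravel(),(proj(a,A[sc])-sidec).ravel(),(proj(b,Wp)-tw).ravel(),(proj(a,Wp[:2])-sw).ravel()]
s=least_squares(r,[.55,-.15,-.2,.55,-.15,-1.7],loss="soft_l1")
print(s.x.round(4)); print(r(s.x).reshape(-1,2).round(1).tolist())
p=s.x
print("nut",T(p[:3],[0,0,66]),"worm",T(p[3:],[-36,-5.5,78.8]),"handle",T(p[3:],[-160,0,67]))
print("tri nut",tri([a,b],[(343.4,177.3),(358.8,208)]),"worm",tri([a,b],[(338.1,183.8),(346.3,206.2)]))
for n in ("worm_top","nut_center","handle","wrench"):
    X={"worm_top":T(p[3:],[-36,-5.5,78.8]),"nut_center":T(p[:3],[0,0,66]),"handle":T(p[3:],[-160,0,67]),"wrench":T(p[3:],[0,0,60])}[n]
    print(n,proj(a,X),proj(b,X),[np.round(d["pixel"],1).tolist() for d in viewer.tip_of("side",n)],[np.round(d["pixel"],1).tolist() for d in viewer.tip_of("top",n)])
E
```

```text
[ 0.5412 -0.1373 -0.1978  0.5428 -0.1354 -1.7708]
[[-0.9, 1.7], [-2.1, 0.5], [-1.5, -1.7], [0.8, -0.9], [-0.9, 0.8], [-1.4, 0.5], [-0.3, 0.4], [0.0, -2.7], [-0.3, -1.2], [0.1, -1.9], [-0.0, -2.0], [-0.2, -1.1], [-1.5, 0.3], [-0.9, -0.1], [0.3, 0.7], [-0.6, -0.9], [0.2, -2.1]]
nut [[ 0.54117395 -0.13725054  0.066     ]] worm [[ 0.54459144 -0.09903767  0.0788    ]] handle [[0.57461958 0.02139721 0.067     ]]
tri nut [ 0.54025558 -0.13867724  0.06635079] worm [ 0.54551668 -0.0979636   0.07976572]
worm_top [[339.58150616 183.93571056]] [[346.51172891 205.78292838]] [[338.5, 184.5], [217.9, 280.2], [414.5, 284.9]] [[245.5, 134.2], [344.9, 206.5], [273.4, 284.4]]
nut_center [[343.71399998 177.74066868]] [[358.27938175 207.2097278 ]] [[343.0, 173.2], [317.5, 213.5]] [[360.0, 207.0]]
handle [[317.99420711 216.29181895]] [[309.04649796 196.00683787]] [[250.3, 315.3], [316.0, 213.9], [416.1, 333.0]] [[225.8, 168.2], [238.8, 291.0], [308.2, 194.8]]
wrench [[342.93411832 179.44391443]] [[357.61206583 206.76231627]] [[210.5, 274.7], [344.2, 182.9], [405.6, 276.9]] [[286.9, 276.7], [357.4, 204.9], [249.0, 123.5]]
```

Request:
apply_moves(
  series=[
    [0,0,0,0,0,0.125,0],
    [0,0,0,0,0,0.125,0],
    [0,0,0,0,0,0.125,0],
    [0,0,0,0,0,0.125,0],
    [0.37,-0.9,0,0,0,0,0],
    [0.37,-0.9,0,0,0,0,0],
    [0.37,-0.9,0,0,0,0,0],
    [0.37,-0.9,0,0,0,0,0],
  ],
)

```text
time_s: 2.8
eef_pos: [0.3007, -0.4583, 0.2315]
orientation: [0.995, -0.1, 0.0, 0.0]
ft_force: [0.6, -0.2, 0.3]
width: 0.001
grip_force: 0.0
```

Request:
apply_moves(
  series=[
    [0.37,-0.9,0,0,0,0,0],
    [0.37,-0.9,0,0,0,0,0],
    [0.37,-0.9,0,0,0,0,0],
    [0.37,-0.9,0,0,0,0,0],
    [0.37,-0.9,0,0,0,0,0],
    [0.37,-0.9,0,0,0,0,0],
    [0.37,-0.9,0.4,0,0,0,0],
    [0,0,0.4,0,0,0,0],
  ],
)

```text
time_s: 3.8
eef_pos: [0.4924, -0.1724, 0.1912]
orientation: [0.995, -0.097, 0.001, -0.001]
ft_force: [-0.5, -0.5, -0.4]
width: 0.001
grip_force: 0.0
```

```bash
cat >> h.py <<'E'
from scipy.spatial.transform import Rotation as Ro
def need(target,yaw=None):
    s=bot.state(); R=Ro.from_quat(s["orientation"]); p=np.array(s["eef_pos"])
    x=R.as_matrix()[:,0]
    print("t",round(float(s["time_s"]),2),"pos",p.round(4),"toolx yaw",round(float(np.arctan2(x[1],x[0])),4),"F",np.round(s["ft_force"],2),"tilt",R.as_matrix()[:2,2].round(3),"w",round(float(s["width"]),2))
    if target is not None: print("units",(R.inv().apply(np.array(target)-p)/.05).round(3))
E
python3 -c "
from h import *
need([0.547,-0.089,0.09])"
```

```text
t 3.8 pos [ 0.4924 -0.1724  0.1912] toolx yaw -0.194 F [-0.47 -0.46 -0.37] tilt [0.003 0.002] w 0.0
units [ 0.746 -1.843  2.03 ]
```

Request:
apply_moves(
  series=[
    [0.25,-0.6,0,0,0,0.002,0],
    [0.25,-0.62,0.5,0,0,0.002,0],
    [0.25,-0.62,0.5,0,0,0.002,0],
    [0,0,0.5,0,0,0,0],
    [0,0,0.45,0,0,0,0],
    [0,0,0,0,0,0,0],
    [0,0,0,0,0,0,0],
  ],
)

```text
time_s: 4.68
eef_pos: [0.5456, -0.0945, 0.0946]
orientation: [0.995, -0.104, 0.001, 0.0]
ft_force: [0.3, -1.2, 0.1]
width: 0.001
grip_force: 0.0
```

```bash
python3 -c "
from h import *
need([0.547,-0.089,0.0788])
f=save('side','side2',(285,120,120,120),5)
g=viewer.grab_frame('top')
im=g['pixels'][115:245,275:410,::-1]
a=cv2.imread('pics/side2.png'); b=cv2.resize(im,None,fx=1.5,fy=1.5)
cv2.imwrite('pics/side2.png',a)
print(proj(f,bot.state()['eef_pos']),proj(f,[0.5446,-.099,.0788]))"
```

```text
t 4.67 pos [ 0.5456 -0.0945  0.0946] toolx yaw -0.2074 F [ 0.29 -1.15  0.07] tilt [ 0.001 -0.   ] w 0.0
units [ 0.005 -0.113  0.317]
[[338.98042175 181.20699108]] [[339.57541341 183.94453903]]
```

View pics/side2.png

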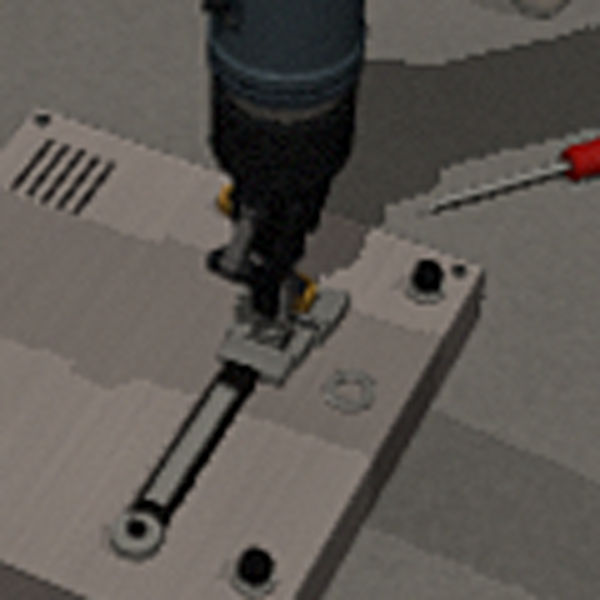

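Request:
apply_moves(
  series=[
    [0,-0.06,0.1,0,0,-0.007,0],
    [0,-0.05,0.15,0,0,0,0],
    [0,0,0,0,0,0,0],
    [0,0,0,0,0,0,0],
    [0,0,0,0,0,0,0],
  ],
)

```text
time_s: 5.4
eef_pos: [0.5461, -0.089, 0.0814]
orientation: [0.995, -0.1, 0.0, 0.0]
ft_force: [0.1, -0.2, -0.0]
width: -0.001
grip_force: 0.0
```

```bash
python3 -c "
from h import *
need([0.547,-0.089,0.0788])"
```

```text
t 5.4 pos [ 0.5461 -0.089   0.0814] toolx yaw -0.2003 F [ 0.14 -0.24 -0.02] tilt [ 0. -0.] w -0.0
units [ 0.017 -0.004  0.051]
```

Request:
apply_moves(
  series=[
    [0.015,0,0.04,0,0,0,0],
    [0,0,0,0,0,0,0],
  ],
)

```text
time_s: 5.65
eef_pos: [0.5468, -0.0891, 0.0792]
orientation: [0.995, -0.1, -0.0, 0.0]
ft_force: [-0.6, 0.2, 0.3]
width: 0.003
grip_force: 0.0
```

Request:
apply_moves(
  series=[
    [0,0,0.02,0,0,0,0],
    [0,0,0,0,0,0,0],
  ],
)

```text
time_s: 5.9
eef_pos: [0.5469, -0.0891, 0.0785]
orientation: [0.995, -0.1, 0.0, 0.0]
ft_force: [-0.4, 0.2, 3.5]
width: 0.001
grip_force: 1.6
```

Request:
apply_moves(
  series=[
    [0,0,0.02,0,0,0,0],
    [0,0,0,0,0,0,0],
  ],
)

```text
time_s: 6.15
eef_pos: [0.547, -0.0891, 0.0782]
orientation: [0.995, -0.1, 0.0, 0.0]
ft_force: [-2.9, 0.6, 10.4]
width: 0.0
grip_force: 5.4
```

Request:
apply_moves(
  series=[
    [0,0.05,0,0,0,0,0],
    [0,0.05,0,0,0,0,0],
  ],
)

```text
time_s: 6.4
eef_pos: [0.5467, -0.0907, 0.0784]
orientation: [0.995, -0.099, 0.001, -0.002]
ft_force: [-2.8, 7.5, 14.6]
width: -0.0
grip_force: 7.4
```

Request:
apply_moves(
  series=[
    [0,0.05,0,0,0,0,0],
    [0,0.05,0,0,0,0,0],
  ],
)

```text
time_s: 6.65
eef_pos: [0.5455, -0.0965, 0.0786]
orientation: [0.995, -0.099, 0.0, -0.001]
ft_force: [-3.5, 5.3, 14.9]
width: -0.003
grip_force: 7.6
```

Request:
apply_moves(
  series=[
    [0,0.05,0,0,0,0,0],
    [0,0.05,0,0,0,0,0],
  ],
)

```text
time_s: 6.9
eef_pos: [0.5446, -0.1015, 0.0786]
orientation: [0.995, -0.099, 0.001, -0.001]
ft_force: [-2.6, 5.7, 14.5]
width: 0.002
grip_force: 7.2
```

Request:
apply_moves(
  series=[
    [0,0.05,0,0,0,0,0],
    [0,0.05,0,0,0,0,0],
  ],
)

```text
time_s: 7.15
eef_pos: [0.5435, -0.1074, 0.078]
orientation: [0.995, -0.099, 0.001, -0.001]
ft_force: [-0.4, 0.2, 0.7]
width: 0.002
grip_force: 0.4
```

Request:
apply_moves(
  series=[
    [0,0,-0.1,0,0,0,0],
    [0,-0.4,0,0,0,0,0],
    [0,0,0,0,0,0,0],
    [0,0,0.09,0,0,0,0],
    [0,0,0,0,0,0,0],
    [0,0.07,0,0,0,0,0],
    [0,0.07,0,0,0,0,0],
    [0,0.07,0,0,0,0,0],
  ],
)

```text
time_s: 8.15
eef_pos: [0.5458, -0.0976, 0.0787]
orientation: [0.995, -0.099, 0.001, -0.001]
ft_force: [-0.5, 4.6, 10.6]
width: -0.001
grip_force: 5.2
```

Request:
apply_moves(
  series=[
    [0,0.06,0,0,0,0,0],
    [0,0.03,0,0,0,0,0],
  ],
)

```text
time_s: 8.4
eef_pos: [0.5449, -0.1025, 0.0787]
orientation: [0.995, -0.1, 0.001, -0.001]
ft_force: [-1.9, 5.0, 11.2]
width: 0.003
grip_force: 5.3
```

Request:
apply_moves(
  series=[
    [0,0,-0.1,0,0,0,0],
    [0,-0.32,0,0,0,0,0],
    [0,0,0,0,0,0,0],
    [0,0,0.1,0,0,0,0],
    [0,0,0,0,0,0,0],
    [0,0.07,0,0,0,0,0],
    [0,0.07,0,0,0,0,0],
    [0,0.07,0,0,0,0,0],
  ],
)

```text
time_s: 9.4
eef_pos: [0.5452, -0.0966, 0.0787]
orientation: [0.995, -0.099, 0.0, -0.001]
ft_force: [-1.2, 3.9, 9.5]
width: -0.001
grip_force: 4.6
```

Request:
apply_moves(
  series=[
    [0,0.06,0,0,0,0,0],
    [0,0.05,0,0,0,0,0],
  ],
)

```text
time_s: 9.65
eef_pos: [0.544, -0.1021, 0.0787]
orientation: [0.995, -0.099, -0.0, -0.001]
ft_force: [-3.0, 5.3, 11.1]
width: -0.002
grip_force: 5.2
```

Request:
apply_moves(
  series=[
    [0,0,-0.1,0,0,0,0],
    [0,-0.32,0,0,0,0,0],
    [0,0,0,0,0,0,0],
    [0,0,0.1,0,0,0,0],
    [0,0,0,0,0,0,0],
    [0,0.07,0,0,0,0,0],
    [0,0.07,0,0,0,0,0],
    [0,0.07,0,0,0,0,0],
  ],
)

```text
time_s: 10.65
eef_pos: [0.545, -0.0959, 0.0786]
orientation: [0.995, -0.099, -0.0, -0.001]
ft_force: [-3.4, 6.1, 11.0]
width: 0.001
grip_force: 5.5
```

Request:
apply_moves(
  series=[
    [0,0.06,0,0,0,0,0],
    [0,0.05,0,0,0,0,0],
  ],
)

```text
time_s: 10.9
eef_pos: [0.5435, -0.1018, 0.0786]
orientation: [0.995, -0.099, -0.001, -0.001]
ft_force: [-4.9, 6.5, 11.7]
width: 0.001
grip_force: 5.9
```

Request:
apply_moves(
  series=[
    [0,0,-0.1,0,0,0,0],
    [-0.01,-0.32,0,0,0,0,0],
    [0,0,0,0,0,0,0],
    [0,0,0.1,0,0,0,0],
    [0,0,0,0,0,0,0],
    [0,0.07,0,0,0,0,0],
    [0,0.07,0,0,0,0,0],
    [0,0.07,0,0,0,0,0],
  ],
)

```text
time_s: 11.9
eef_pos: [0.5447, -0.0956, 0.0787]
orientation: [0.995, -0.099, -0.0, -0.002]
ft_force: [-2.7, 7.0, 10.1]
width: 0.001
grip_force: 5.2
```

Request:
apply_moves(
  series=[
    [0,0.06,0,0,0,0,0],
    [0,0.05,0,0,0,0,0],
  ],
)

```text
time_s: 12.15
eef_pos: [0.5438, -0.1002, 0.0787]
orientation: [0.995, -0.099, 0.0, -0.002]
ft_force: [-0.7, 10.1, 10.3]
width: 0.002
grip_force: 5.0
```

Request:
apply_moves(
  series=[
    [0,0,-0.1,0,0,0,0],
    [0,-0.32,0,0,0,0,0],
    [0,0,0,0,0,0,0],
    [0,0,0.104,0,0,0,0],
    [0,0,0,0,0,0,0],
    [0,0.07,0,0,0,0,0],
    [0,0.07,0,0,0,0,0],
    [0,0.07,0,0,0,0,0],
  ],
)

```text
time_s: 13.15
eef_pos: [0.5455, -0.0936, 0.0785]
orientation: [0.995, -0.098, 0.0, -0.003]
ft_force: [-1.4, 12.6, 11.1]
width: 0.001
grip_force: 6.2
```

Request:
apply_moves(
  series=[
    [0,0.05,0,0,0,0,0],
    [0,0.03,0,0,0,0,0],
  ],
)

```text
time_s: 13.4
eef_pos: [0.545, -0.0992, 0.0787]
orientation: [0.995, -0.099, 0.001, -0.002]
ft_force: [-0.6, 8.5, 8.2]
width: 0.001
grip_force: 4.6
```

Request:
apply_moves(
  series=[
    [0,0.02,0,0,0,0,0],
    [0,0.02,0,0,0,0,0],
  ],
)

```text
time_s: 13.65
eef_pos: [0.5448, -0.102, 0.0788]
orientation: [0.995, -0.099, 0.001, -0.001]
ft_force: [-0.1, 4.8, 7.7]
width: -0.003
grip_force: 4.0
```

Request:
apply_moves(
  series=[
    [0,0,-0.4,0,0,0,0],
    [0,0,-0.6,0,0,0,0],
    [-0.5,-0.8,-0.4,0,0,0,0],
    [-0.5,-0.8,0,0,0,0,0],
    [0,-0.8,0,0,0,0,0],
    [0,0,0,0,0,0,0],
    [0,0,0,0,0,0,0],
  ],
)

```text
time_s: 14.52
eef_pos: [0.5178, 0.0221, 0.1474]
orientation: [0.995, -0.1, -0.0, 0.001]
ft_force: [0.8, -0.0, -0.1]
width: 0.0
grip_force: 0.0
```

Run:
```python
from fit import *
need(None)
a=save("side","side3",(305,155,60,80),7);b=save("top","top3",(275,115,135,130),4.6)
p=[0.5428,-0.1354,-1.7708]
w=ray_z(b,(340.7,220.5),.062); sk=ray_z(b,(297.2,214.1),.078)
inv=lambda X:np.array([[np.cos(p[2]),np.sin(p[2])],[-np.sin(p[2]),np.cos(p[2])]])@(X[:2]-p[:2])*1000
print("wrench frame washer",inv(w).round(0),"socket",inv(sk).round(0))
for n in("worm_top","handle","wrench"): print(n,[np.round(d["pixel"],1).tolist() for d in viewer.tip_of("side",n)],[np.round(d["pixel"],1).tolist() for d in viewer.tip_of("top",n)])
i=cv2.imread("pics/side3.png"); j=cv2.imread("pics/top3.png")[150:598,0:380]; print(i.shape,j.shape)
i=i[:448]; cv2.imwrite("pics/c3.png",np.hstack([i[:448],j[:i.shape[0]]])[:, :800])
```

```text
t 14.53 pos [0.5178 0.0221 0.1474] toolx yaw -0.201 F [ 0.79 -0.01 -0.07] tilt [-0.001 -0.001] w 0.0
wrench frame washer [-44. -55.] socket [-184.  -65.]
worm_top [[216.8, 281.7], [340.0, 185.3], [414.4, 286.1]] [[271.4, 282.9], [244.7, 134.4], [344.0, 207.0]]
handle [[420.1, 333.6], [248.0, 316.3], [317.9, 215.4]] [[235.7, 289.0], [223.9, 164.4]]
wrench [[212.0, 275.2], [407.8, 274.3], [341.9, 182.1]] [[360.2, 207.4], [247.3, 125.9], [284.0, 278.5]]
(560, 420, 3) (448, 380, 3)
```

View pics/c3.png

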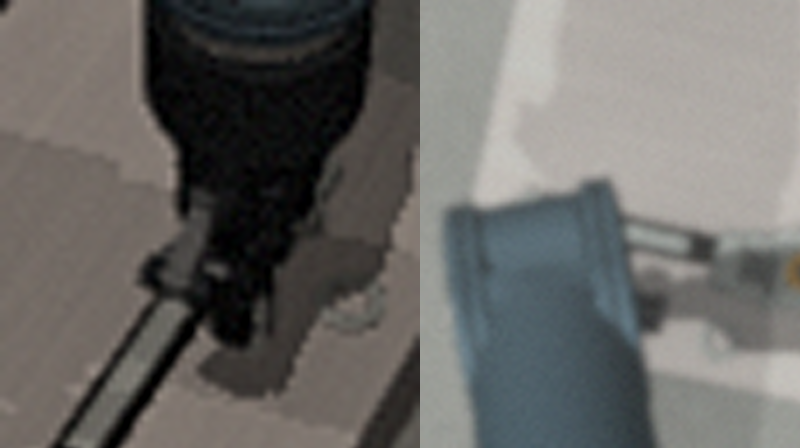

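The last strokes slipped at a drag of 10 N or more, against about 5 N earlier, so the jaw is snug. In the picture the finger hangs beside the handle, with the washer and socket well clear. Now I lower beside the handle.

Request:
apply_moves(
  series=[
    [0.24,0,0.3,0,0,0,0],
    [0.24,0,0.4,0,0,0,0],
    [0,0,0.4,0,0,0,0],
    [0,0,0.4,0,0,0,0],
    [0,0,0.1,0,0,0,0],
    [0,0,0,0,0,0,0],
    [0,0,0,0,0,0,0],
  ],
)

```text
time_s: 15.8
eef_pos: [0.5422, 0.0186, 0.0684]
orientation: [0.995, -0.1, 0.001, -0.0]
ft_force: [0.1, 0.8, -0.3]
width: 0.001
grip_force: 0.0
```

```bash
python3 -c "
from h import *
need([0.5432,0.0176,0.065])
save('side','side4',(285,130,105,120),5)"
```

```text
t 15.8 pos [0.5422 0.0186 0.0684] toolx yaw -0.2003 F [ 0.07  0.76 -0.34] tilt [0.001 0.   ] w 0.0
units [0.023 0.016 0.068]
```

View pics/side4.png

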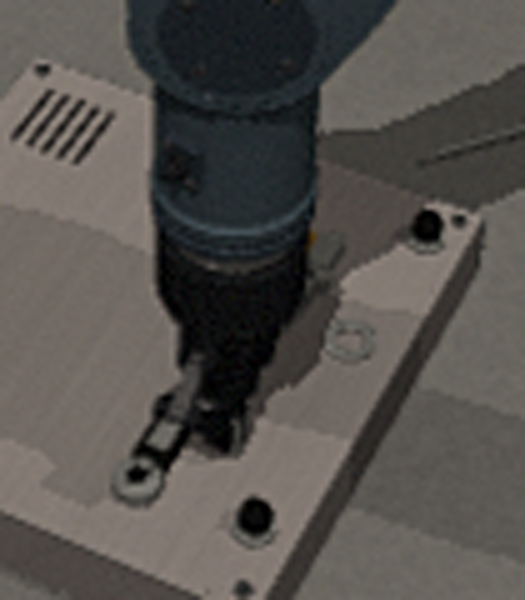

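Request:
apply_moves(
  series=[
    [0,0,0.07,0,0,0,0],
    [0.1,0,0,0,0,0,0],
    [0,0,0,0,0,0,0],
  ],
)

```text
time_s: 16.23
eef_pos: [0.5471, 0.0175, 0.0642]
orientation: [0.995, -0.1, 0.0, -0.0]
ft_force: [0.7, 0.5, 0.3]
width: -0.001
grip_force: 0.0
```

Request:
apply_moves(
  series=[
    [0.05,0,0,0,0,0,0],
    [0,0,0,0,0,0,0],
  ],
)

```text
time_s: 16.48
eef_pos: [0.5492, 0.0171, 0.0641]
orientation: [0.995, -0.1, 0.0, -0.0]
ft_force: [-0.7, 0.2, 0.6]
width: -0.001
grip_force: 0.0
```

Request:
apply_moves(
  series=[
    [0.05,0,0,0,0,0,0],
    [0,0,0,0,0,0,0],
  ],
)

```text
time_s: 16.73
eef_pos: [0.551, 0.0167, 0.064]
orientation: [0.995, -0.1, -0.0, 0.0]
ft_force: [-1.0, -0.1, 0.1]
width: -0.001
grip_force: 0.8
```

Request:
apply_moves(
  series=[
    [0.04,0,0,0,0,0,0],
    [0,0,0,0,0,0,0],
  ],
)

```text
time_s: 16.98
eef_pos: [0.5515, 0.0166, 0.0638]
orientation: [0.995, -0.1, -0.002, 0.0]
ft_force: [-5.8, 1.1, 4.6]
width: 0.001
grip_force: 3.0
```

Request:
apply_moves(
  series=[
    [0.04,0,0,0,0,0,0],
    [0,0,0,0,0,0,0],
  ],
)

```text
time_s: 17.23
eef_pos: [0.5531, 0.0164, 0.0637]
orientation: [0.995, -0.1, -0.002, 0.0]
ft_force: [-6.8, 1.4, 5.1]
width: -0.001
grip_force: 3.4
```

Request:
apply_moves(
  series=[
    [0.04,0,0,0,0,0,0],
    [0,0,0,0,0,0,0],
  ],
)

```text
time_s: 17.48
eef_pos: [0.5551, 0.016, 0.0637]
orientation: [0.995, -0.1, -0.002, 0.0]
ft_force: [-7.3, 1.3, 4.5]
width: -0.004
grip_force: 3.4
```

Request:
apply_moves(
  series=[
    [0.154,-0.02,0,0,0,0.05,0],
    [0.154,-0.02,0,0,0,0.05,0],
    [0.154,-0.02,0,0,0,0.05,0],
    [0.154,-0.02,0,0,0,0.05,0],
  ],
)

```text
time_s: 17.98
eef_pos: [0.5851, 0.0105, 0.0634]
orientation: [0.98, -0.2, -0.003, 0.001]
ft_force: [-7.0, 0.2, 4.5]
width: 0.001
grip_force: 3.4
```

```bash
cat >> h.py <<'E'
def ang(N=(0.541,-0.138)):
    d=np.array(bot.state()["eef_pos"])[:2]-N; d0=np.array([0.5515,0.0166])-N
    print("R",np.hypot(*d).round(4),"R0",np.hypot(*d0).round(4),"turn",(np.arctan2(d0[1],d0[0])-np.arctan2(d[1],d[0])).round(4))
E
python3 -c "
from h import *
need(None);ang()"
```

```text
t 17.98 pos [0.5851 0.0105 0.0634] toolx yaw -0.4019 F [-6.96  0.2   4.53] tilt [-0.006 -0.001] w 0.0
R 0.155 R0 0.155 turn 0.2209
```

Contact is steady at about 7 N and the arc holds its radius. I continue the swing.

Request:
apply_moves(
  series=[
    [0.154,-0.02,0,0,0,0.05,0],
    [0.154,-0.02,0,0,0,0.05,0],
    [0.154,-0.02,0,0,0,0.05,0],
    [0.154,-0.02,0,0,0,0.05,0],
    [0.154,-0.02,0,0,0,0.05,0],
    [0.154,-0.02,0,0,0,0.05,0],
  ],
)

```text
time_s: 18.73
eef_pos: [0.6283, -0.0069, 0.0631]
orientation: [0.939, -0.344, -0.003, 0.001]
ft_force: [-7.1, 0.7, 1.9]
width: -0.001
grip_force: 2.6
```

```bash
python3 -c "
from h import *
need(None);ang()"
```

```text
t 18.73 pos [ 0.6283 -0.0069  0.0631] toolx yaw -0.7017 F [-7.15  0.71  1.92] tilt [-0.006  0.   ] w -0.0
R 0.1574 R0 0.155 turn 0.5196
```

Request:
apply_moves(
  series=[
    [0.154,-0.01,-0.01,0,0,0.05,0],
    [0.154,-0.01,0,0,0,0.05,0],
    [0.154,-0.01,0,0,0,0.05,0],
    [0.154,-0.01,0,0,0,0.05,0],
    [0.154,-0.01,0,0,0,0.05,0],
    [0.154,-0.01,0,0,0,0.05,0],
  ],
)

```text
time_s: 19.48
eef_pos: [0.6649, -0.0389, 0.0647]
orientation: [0.877, -0.481, 0.0, -0.0]
ft_force: [-1.6, 2.5, -2.4]
width: 0.001
grip_force: 1.4
```

```bash
python3 -c "
from fit import *
need(None);ang()
f=save('side','side5',(285,130,105,120),5); g=viewer.grab_frame('top')
cv2.imwrite('pics/top5.png',cv2.resize(g['pixels'][115:245,275:410,::-1],None,fx=4.4,fy=4.4,interpolation=cv2.INTER_CUBIC))"
```

```text
t 19.48 pos [ 0.6649 -0.0389  0.0647] toolx yaw -1.0032 F [-1.64  2.45 -2.38] tilt [0.001 0.   ] w 0.0
R 0.1586 R0 0.155 turn 0.8281
```

View pics/side5.png

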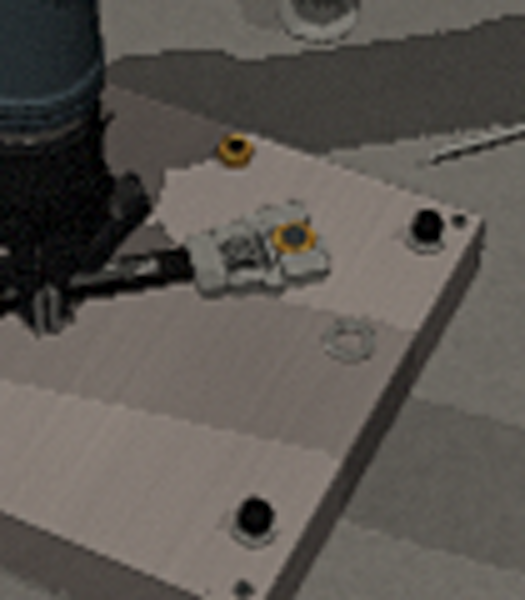

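Request:
apply_moves(
  series=[
    [0.156,-0.02,0,0,0,0.05,0],
    [0.156,-0.02,0,0,0,0.05,0],
    [0.156,-0.02,0,0,0,0.05,0],
    [0.156,-0.02,0,0,0,0.05,0],
    [0.03,0,0,0,0,0.01,0],
    [0,0,0,0,0,0,0],
    [0,0,0,0,0,0,0],
  ],
)

```text
time_s: 20.45
eef_pos: [0.6829, -0.0654, 0.0646]
orientation: [0.823, -0.569, -0.0, 0.0]
ft_force: [-4.1, 3.1, 1.1]
width: -0.001
grip_force: 1.8
```

```bash
python3 -c "
from fit import *
need(None);ang()"
```

```text
t 20.45 pos [ 0.6829 -0.0654  0.0646] toolx yaw -1.2096 F [-4.14  3.09  1.13] tilt [-0.  0.] w -0.0
R 0.1594 R0 0.155 turn 1.0304
```

Request:
apply_moves(
  series=[
    [-0.2,0,0,0,0,0,0],
    [-0.2,0,0,0,0,0,0],
    [0,0,-0.7,0,0,0,0],
    [0,0,-0.9,0,0,0,0],
    [0,0,-0.9,0,0,0,0],
    [0.8,0.5,-0.3,0,0,0,0],
    [0.8,0.5,0,0,0,0,0],
    [0.8,0.5,0,0,0,0,0],
  ],
)

```text
time_s: 21.45
eef_pos: [0.6485, -0.1866, 0.2053]
orientation: [0.823, -0.568, 0.001, -0.0]
ft_force: [-0.2, -0.2, -1.3]
width: 0.001
grip_force: 0.0
```

Request:
apply_moves(
  series=[
    [0.8,0.5,0,0,0,0,0],
    [0.8,0.5,0,0,0,0,0],
    [0.8,0.5,0,0,0,0,0],
    [0.5,0.5,0,0,0,0,0],
    [0,0,0,0,0,0,0],
  ],
)

```text
time_s: 22.08
eef_pos: [0.6037, -0.3608, 0.2049]
orientation: [0.821, -0.571, 0.001, 0.001]
ft_force: [0.5, 0.1, -0.0]
width: 0.001
grip_force: 0.0
```

```bash
python3 -c "
from fit import *
need(None)
f=save('side','side6',(265,130,125,120),5); g=viewer.grab_frame('top')
a=cv2.imread('pics/side6.png')[0:480]; b=cv2.resize(g['pixels'][150:250,275:410,::-1],None,fx=4.8,fy=4.8,interpolation=cv2.INTER_CUBIC)[:480]
cv2.imwrite('pics/side6.png',cv2.resize(np.hstack([a,b]),None,fx=.6,fy=.6))
cv2.imwrite('pics/s6.png',a); cv2.imwrite('pics/t6.png',b)
for n in('worm_top','handle','wrench'): print(n,[np.round(d['pixel'],1).tolist() for d in viewer.tip_of('side',n)],[np.round(d['pixel'],1).tolist() for d in viewer.tip_of('top',n)])"
```

```text
t 22.07 pos [ 0.6037 -0.3608  0.2049] toolx yaw -1.2157 F [ 0.49  0.08 -0.  ] tilt [-0.    -0.003] w 0.0
worm_top [[414.9, 286.3], [333.1, 177.0], [217.3, 279.7], [281.2, 393.5]] [[244.9, 134.3], [352.3, 198.0], [272.7, 284.2]]
handle [[289.5, 180.4], [417.3, 334.1], [250.6, 315.8]] [[343.5, 158.2], [225.2, 164.6], [235.8, 290.4]]
wrench [[341.8, 184.3], [209.7, 273.3], [343.2, 175.7], [405.0, 275.8]] [[284.6, 279.1], [361.2, 203.7], [246.9, 123.7]]
```

View pics/s6.png

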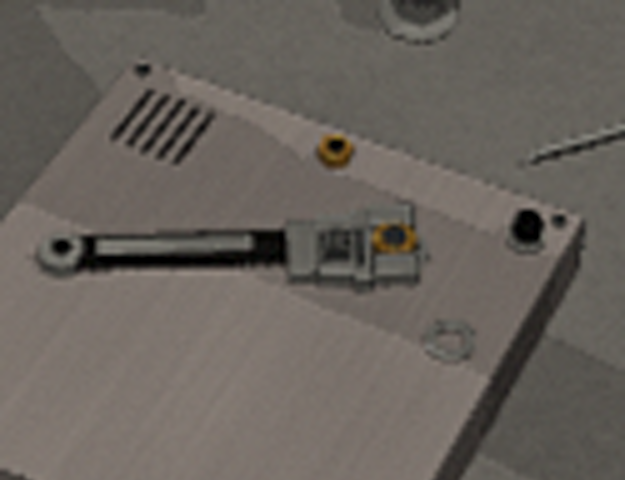

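View pics/t6.png

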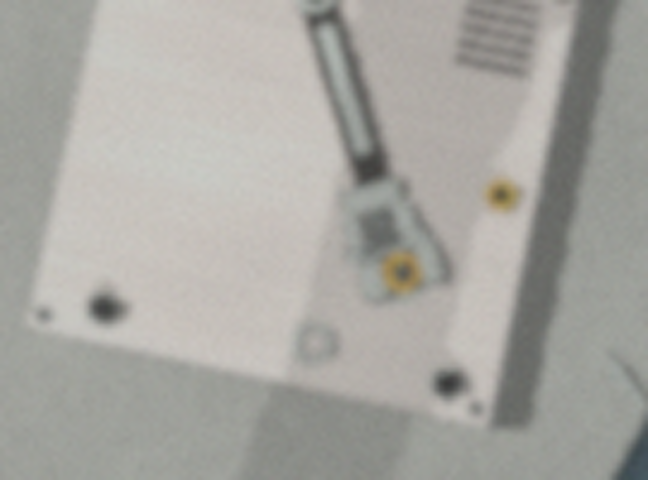

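```bash
python3 -c "
from fit import *
for c,e0,e1,n in(('side',(312.4,226),(277.4,179.4),(344,177.2)),('top',(299.6,193.3),(341.2,150),(358.7,206.7))):
    f=viewer.grab_frame(c); N=ray_z(f,n,.074); A=[ray_z(f,e,.07)-N for e in(e0,e1)]
    a=[np.arctan2(d[1],d[0]) for d in A]; print(c,np.round(a,3),round(a[0]-a[1],3),[np.hypot(*d[:2]).round(3) for d in A])
g=viewer.grab_frame('top');f=viewer.grab_frame('side')
print(tri([f,g],[(333.1,177),(352.3,198)]))
p0=(.5445,-.0985); N=(.541,-.138)"
```

```text
side [1.365 0.303] 1.062 [np.float64(0.195), np.float64(0.194)]
top [1.362 0.31 ] 1.052 [np.float64(0.194), np.float64(0.191)]
[ 0.56913948 -0.11706472  0.0820843 ]
```

Both views put the wrench's turn at about 1.05 rad, the jaw is closed on the nut, and the arm is clear. I hand it in.

```bash
python3 -c "
from station import job
print(job.finish_job())"
```

```text
the job is handed in; nothing more can be done
None
```

I rolled the jaw snug on the nut, then tightened the nut clockwise about 1.05 rad (60°); the wrench was left on the nut with the arm clear and the job handed in, but the jaw's grip is inferred from the worm slipping and the pictures, and no verdict came back.

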